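Set the clamp screw of the scraper block

TASK

Take the orange-handled scraper out of the white drying rack and slide its blade down into the slot of the blue clamp block, right to the bottom before you let go of it. Then turn the block's black thumbscrew clockwise until it seats, and back it off a quarter turn so that the blade stays free to lift out. Finish still gripping the thumbscrew there, because the lock ring has yet to go on, and leave everything else where it stands.

Things in the scene. Friction and masses are not known exactly. Their poses are not given: they have to be found in the camera images.
- scraper: Orange-handled scraper, 0.12 kg, standing blade down in one of the two slots of the white rack (which one varies). Aluminium blade 60 mm wide (x) by 5 mm thick (y) by 55 mm tall, blunt; above it a flat orange handle 44 mm (x) by 12 mm (y), from 50 to 95 mm above the origin. Origin: centre of the blade's lower edge; z up towards the handle; either way round will do in the slot.
- scraper_grip (a point): Point on the orange scraper's axis in the handle, 77 mm above the lower edge: where to grip, across the 12 mm thickness (y).
- rack: White drying rack, fixed: 90 (x) by 150 (y) by 45 mm high, two slots open at the top, running along its x, centred at y = -40 and +40 mm, 68 mm long and 8 mm wide, with 4 mm chamfers, floors 10 mm above the table. Origin: centre of the underside. Rack and clamp block may change sides.
- spare: Bystander: black-handled scraper of the same make, in the rack's other slot. Origin: centre of the blade's lower edge.
- holder: Blue clamp block on a grey base, fixed to the table: 90 (x) by 200 (y) by 50 mm high. Its slot lies at y = -50 mm and runs along its x; its thumbscrew stands at y = +50 mm. On its top a red mark lies at the -x side of the screw and a green mark at the screw's -y side. Origin: centre of the underside.
- slot_floor (a point): Centre of the floor of the clamp block's slot, 12 mm above the table; axes as the block's. The slot is 68 mm long (x), 8 mm wide (y), 38 mm deep, with 4 mm chamfers all round the mouth (block's top, 50 mm above the table). Nothing in it moves.
- thumbscrew (a joint): Thumbscrew angle in rad about its vertical axis: 0 = seated against its hard stop (white line of the wing points to the red mark); it grows as the screw is backed off, anticlockwise seen from above (at 1.57, a quarter turn, the line points to the green mark), up to 3.0. It starts 0.6 to 1.35 backed off, takes about 0.06 N m to turn, stays where it is left and does not rise or sink.
- wing (a point): Black wing (bar grip) of the thumbscrew, 42 mm (x) by 12 mm (y), 28 mm high, with a white line on top towards its -x end; it stands on a steel collar of radius 18 mm. This point: on the screw's axis at the wing's underside, 68 mm above the table (top at 96 mm); it turns with the screw, its x along the block's x when seated. Grip across y with the fingertips at least 3 mm above the collar.
- jar: Bystander: small red specimen jar, radius 22 mm, 45 mm high, between rack and clamp block. Origin: centre of the underside.
- flask: Bystander: blue drinking bottle, radius 37 mm, 200 mm high. Origin: centre of the underside.
- sprayer: Bystander: white and green spray bottle with a red trigger head, radius 36 mm, 198 mm high. Origin: centre of the underside.
- washbottle: Bystander: clear wash bottle, radius 30 mm, 120 mm high. Origin: centre of the underside.

How it is judged:
By the outcome, as a careful person would: the job done as asked, in the order asked, and still so for the second after the job is handed in, while the arm keeps its last pose, push and grip.
It also fails if it takes over 58 s, if anything falls off the work surface, if the arm or the gripper's body presses on something with over 40 N, if the wrist force passes 120 N, or if a joint passes its speed limit or range.

ROBOT

A 7-joint arm with a two-finger parallel gripper is mounted at the origin on the work surface. World frame = base frame: x ahead of the robot, y to its left, z up, the work surface at z = 0. Lengths are in mm, angles in degrees, forces in N, time in s.
With the tool pointing down it reaches from about 400 to 900 mm from the base axis. Payload 5.5 kg.
Tool frame: the origin (TCP) lies on the centre line of the jaws, within the pads' length; the fingertips stand 19 mm ahead of it and the grasp point (between the pads) is the TCP; z points along the fingers, y is the line along which they close (so a half turn about z gives the same grasp; the last joint's range is limited). The gripper opens to 92 mm and grips with 3 to 60 N. Pads are 19 mm wide; open, the fingers measure 130 mm over their backs; the gripper's body (75 mm by 190 mm) begins 47 mm behind the grasp point.
Start: joints at [82.689, 28.699, -24.465, 88.831, 12.651, 65.22, -12.049], TCP at [247.635, -600.979, 245.729] pointing down, gripper open.
Joint ranges: [-164.97, 164.97], [-17.58, 116.51], [-87.97, 89.64], [11.32, 138.91], [-80.73, 260.73], [10.89, 115.49], [-147.41, 147.41]. Speed limits (degrees/s): [147.25, 147.25, 180, 180, 180, 180, 180].

INTERFACE

Orientations are given as [roll, pitch, yaw] about the fixed x, y, z axes, in that order (R = Rz(yaw) Ry(pitch) Rx(roll)).
In Python, from station import robot, optics, ticket gives the robot as it stands (robot), with the cameras (optics) and the job (ticket).
- The arm moves only by the shell command python3 shift.py FILE [OPENING] [FORCE], which reads ROWS from the file FILE. ROWS is a JSON list of rows, 1 to 5 of them, each an object with the fields sx, sy, sz (the shift in normalised numbers (1 is 1000 mm)), ax, ay, az (a rotation vector in fractions of the full range, 1 being pi rad); a field left out counts as zero; each row shifts and turns the commanded pose from where the row before left it, along the tool's axes as they then stand; what a row does not reach is not made up. A row lasts 1/12 s, in which the tool goes at most 41.7 mm and 7.16 degrees, less where a joint would pass 70% of its speed; a pose out of reach is approached as far as the arm can. OPENING is the finger opening in mm, set as the command begins (- or left out keeps the last). The fingers move at their own pace and stop on an object; FORCE is the grip in N (left out, the last holds). Time passes only in rows, so rows that do not move let the fingers close. It prints the time, the measured TCP pose, the force, the opening and the grip force at its end. A shift or turn number past 1, either way, is cut back to 1. Input that does not fit is refused with a message, and nothing moves.
- robot.sense(): the state, without advancing time (a new reading comes with each control period).
- optics.camera(name): name is "scene" or "side" or "wrist"; returns a dict with "pixels" (384x512x3 uint8, blue, green, red), "mtx" (3x3 intrinsics, pixels), "rvec" (rotation vector, rad) and "tvec" (3), from world to camera coordinates, as OpenCV has them. Camera axes: x right, y down, z forward; pixel columns grow to the right and rows downward; lengths in mm; the calibration is good to about 2 mm. A picture is of the moment at which its call begins. There is no depth.
- ticket.finish_job(): hands the job in; it is judged then, once.
The state is a dict: "time": time; "joint_positions": joint angles; "qvel": joint speeds; "joint_efforts": joint torques, N m; "tcp_pos": TCP position; "tool_rot": TCP orientation; "ft_force": force on the tool from outside, world axes, zero at the start; "wrist_torque": the same for the moment, N m; "grip_width": finger opening in mm; "finger_force": force on a finger pad.
Only numpy, scipy, OpenCV 4.12 (cv2) and the standard library are available. Lean on these libraries where they do the work, as an engineer would, in place of code of your own. Each camera call takes 0.05 s, during which the arm holds its last target. There are 200 camera calls.

## Working session

There is one attempt and no reset: what is moved stays moved. The work goes in short steps, Python scripts to look and compute and a shell command to move; the robot and the scene stay as the last step left them, time stands still between calls to the robot, and variables do not carry over. Pictures are saved under pics/ and viewed, at most 10 in all, crops included, and the job is handed in when it is done.

```bash
ls; mkdir -p pics
python3 - <<'E'
from station import robot, optics, ticket
import cv2,numpy as np
s=robot.sense();print(s)
a=optics.camera("scene");b=optics.camera("side")
for n,c in(("scene",a),("side",b)):
    np.savez(n,**c);print(n,c["mtx"],c["rvec"],c["tvec"])
    cv2.imwrite(f"pics/{n}0.png",cv2.resize(c["pixels"],(800,600),interpolation=cv2.INTER_CUBIC))
E
```

```text
pics
shift.py
station.py
{'time': 0.0, 'joint_positions': array([ 82.68657836,  28.75470861, -24.45273753,  88.89205219,
        12.65078658,  65.22006787, -12.04963755]), 'qvel': array([-0.05363514, -0.03098311,  0.04334381, -0.00109223,  0.05859603,
       -0.00270409,  0.05189954]), 'joint_efforts': array([ 5.68534233e-04, -5.66606355e+01, -5.81600413e+00, -2.79113728e+01,
       -6.87473221e-02,  3.07670957e-02,  1.90628339e-04]), 'tcp_pos': array([ 247.32549657, -600.37817364,  244.66332437]), 'tool_rot': array([-1.79886649e+02, -3.74669514e-03,  2.23960030e+01]), 'ft_force': array([ 0.71757851, -0.42747894, -0.16709236]), 'wrist_torque': array([-0.02519261, -0.00504069, -0.0168674 ]), 'finger_force': 0.0, 'grip_width': 91.72942539389747}
scene [[417.26534421   0.         250.77105437]
 [  0.         417.26534421 191.15864743]
 [  0.           0.           1.        ]] [ 0.86935253  2.59375898 -1.0179105 ] [ 496.27637518 -199.80702235 1526.74585328]
side [[411.54537025   0.         258.53468535]
 [  0.         411.54537025 192.59357794]
 [  0.           0.           1.        ]] [ 0.27238214 -2.69419871  1.38590966] [ 595.98468444  145.02016254 1103.5314408 ]
```

View pics/scene0.png

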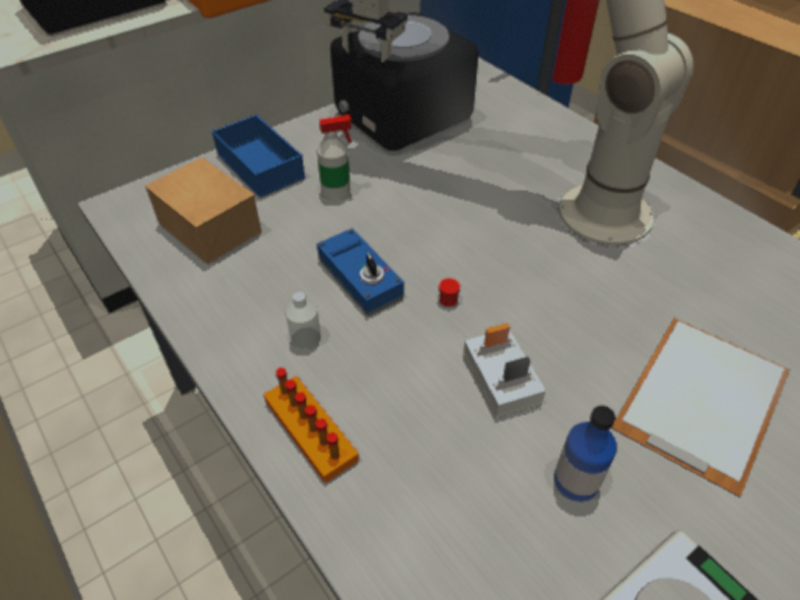

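View pics/side0.png

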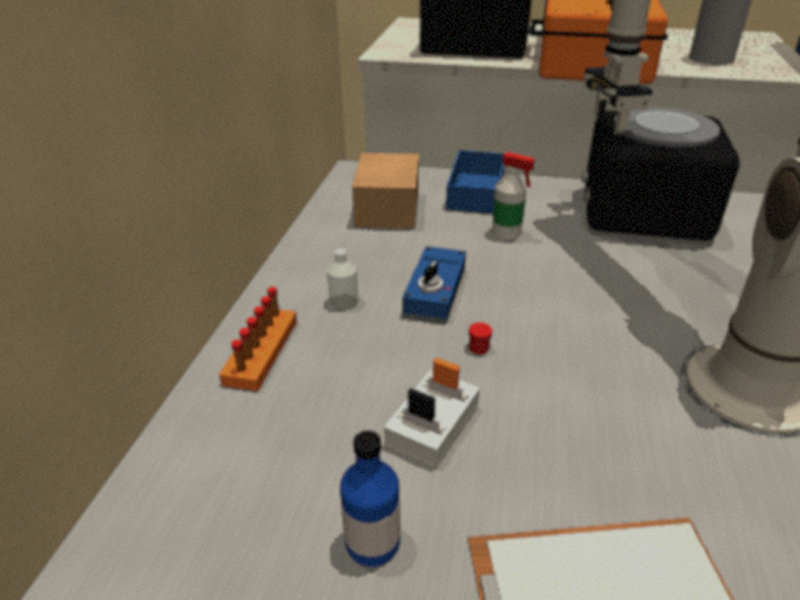

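The scene view (800x600) shows the orange handle at (497,335), the black spare at (516,368), the screw at (371,266), the jar at (449,292), and the block's slot end near (345,243). The side view shows orange at (446,373), black at (421,404), and the screw at (431,271).

```bash
cat > h.py <<'E'
import numpy as np,cv2
from scipy.spatial.transform import Rotation as R
def P(c): 
    return c["mtx"]@np.c_[cv2.Rodrigues(np.array(c["rvec"],float))[0],np.array(c["tvec"],float).reshape(3)]
def tri(c1,p1,c2,p2):
    X=cv2.triangulatePoints(P(c1),P(c2),np.array(p1,float).reshape(2,1),np.array(p2,float).reshape(2,1));return (X[:3]/X[3]).ravel()
def onz(c,p,z):
    M=P(c);H=np.c_[M[:,0],M[:,1],M[:,2]*z+M[:,3]];q=np.linalg.solve(H,[p[0],p[1],1]);return q[:2]/q[2]
def proj(c,X): return cv2.projectPoints(np.array(X,float).reshape(-1,1,3),np.array(c["rvec"],float),np.array(c["tvec"],float),c["mtx"],None)[0].reshape(-1,2)
E
python3 - <<'E'
from h import *
a=dict(np.load("scene.npz"));b=dict(np.load("side.npz"))
f=.64
for n,p,q in[("orange",(497,335),(446,373)),("black",(516,368),(421,404)),("screw",(371,266),(431,271)),("jar top",(450,284),(480,330))]:
    X=tri(a,np.array(p)*f,b,np.array(q)*f);print(n,X.round(1),np.hypot(X[0],X[1]))
for n,ps in [("block",[(318,243),(352,231),(403,284),(370,304)]),]: 
    for p in ps: print(n,onz(a,np.array(p)*f,50).round(1))
for p in [(437,249),(466,252),(405,307),(445,312)]: print("blockside",onz(b,np.array(p)*f,50).round(1))
for p in [(465,345),(507,333),(541,380),(498,407)]: print("rack",onz(a,np.array(p)*f,45).round(1))
for n,p in(("flask",(582,488)),("spray",(335,193)),("wash",(303,340))): print(n,onz(a,np.array(p)*f,0).round(1))
print(R.from_euler('xyz',[-179.9,0,22.4],degrees=True).as_matrix().round(2))
E
```

```text
orange [506.6 164.6  84.1] 532.6426209584623
black [532.2 239.3  84.8] 583.4929807833859
screw [ 580.8 -120.6   82.4] 593.1693415621536
jar top [468.2  -7.6  46.2] 468.22995927909653
block [ 613.3 -271.3]
block [ 533.8 -258.9]
block [543.2 -64.8]
block [627.3 -60.9]
blockside [ 590.3 -262.1]
blockside [ 527.6 -261.7]
blockside [615.  -41.1]
blockside [538.7 -40.1]
rack [544.6 125.4]
rack [462.8 151.4]
rack [490.  266.1]
rack [589.1 261.5]
flask [563.  439.4]
spray [ 457.8 -447.5]
wash [ 761.9 -100.9]
[[ 0.92  0.38 -0.  ]
 [ 0.38 -0.92  0.  ]
 [ 0.   -0.   -1.  ]]
```

The rows are not in the units I measure in: shifts go in shares of 1000 mm and turns go in shares of pi rad. I convert before sending: -40 mm / 1000 = -0.04, 34 mm / 1000 = 0.034.

```bash
echo '[{"sz":-0.04},{"sz":-0.04},{"sx":0.034,"sy":-0.02},{"sx":0.034,"sy":-0.02},{"sx":0.034,"sy":-0.02}]' > next.json && python3 shift.py next.json && echo '[{"sx":0.034,"sy":-0.02},{"sx":0.034,"sy":-0.02},{"sx":0.034,"sy":-0.02},{"sx":0.034,"sy":-0.02},{"sx":0.034,"sy":-0.02}]' > next.json && python3 shift.py next.json && echo '[{"sx":0.034,"sy":-0.02},{"sx":0.034,"sy":-0.02},{"sx":0.034,"sy":-0.02},{"sx":0.034,"sy":-0.02},{"sx":0.034,"sy":-0.02}]' > next.json && python3 shift.py next.json && echo '[{"az":0.0389},{"az":0.0389},{"az":0.0389},{"az":0.0111},{}]' > next.json && python3 shift.py next.json
python3 - <<'E'
from station import robot, optics, ticket
import cv2,numpy as np
c=optics.camera("wrist");s=robot.sense();print(s["tcp_pos"],s["tool_rot"],s["joint_positions"])
np.savez("w1",**c);cv2.imwrite("pics/w1.png",cv2.resize(c["pixels"],(800,600),interpolation=cv2.INTER_CUBIC))
E
```

```text
time: 0.52
tcp_pos: [319.4, -506.0, 326.1]
tool_rot: [179.9, -0.0, 22.3]
ft_force: [1.5, -0.6, -0.5]
grip_width: 91.7
finger_force: 0.0
time: 0.93
tcp_pos: [438.7, -347.6, 325.5]
tool_rot: [-180.0, 0.0, 22.4]
ft_force: [1.4, -0.3, 0.3]
grip_width: 91.8
finger_force: 0.0
time: 1.35
tcp_pos: [557.8, -190.6, 325.5]
tool_rot: [-180.0, 0.0, 22.4]
ft_force: [0.8, -0.4, 0.5]
grip_width: 91.9
finger_force: 0.0
time: 1.77
tcp_pos: [557.0, -191.9, 325.2]
tool_rot: [-180.0, 0.1, -0.7]
ft_force: [0.0, 0.5, 0.4]
grip_width: 91.8
finger_force: 0.0
[ 557.04235897 -191.98679466  325.30227037] [-1.79988617e+02  4.54906726e-02 -5.26074940e-01] [ 42.56747747  19.85194255 -33.61338383  92.18581935  11.43204427
  71.47564854 -83.6584758 ]
```

View pics/w1.png

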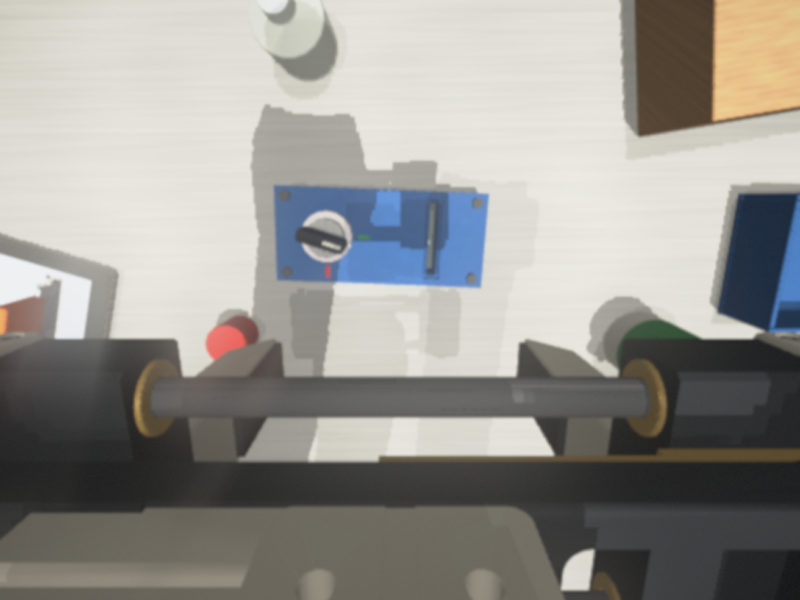

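The wrist view shows the block top with corners (275,185), (488,193), (481,287), (277,279). The slot runs (433,201) to (430,274). The wing's line points to (345,246), between the red mark (328,271) and the green mark (363,237), as expected.

Run:
```python
from h import *
w=dict(np.load("w1.npz"));f=.64
g=lambda p,z:onz(w,np.array(p)*f,z)
C=[g(p,50) for p in[(275,185),(488,193),(481,287),(277,279)]];print(np.round(C,1),np.mean(C,0))
for i in range(4):print(np.linalg.norm(C[i]-C[i-1]))
y=(C[0]+C[3])/2-(C[1]+C[2])/2;print("yaw",np.degrees(np.arctan2(-y[0],y[1])))
x=(C[0]+C[1])/2-(C[2]+C[3])/2;print("yaw",np.degrees(np.arctan2(x[1],x[0])))
s=[g((433,201),50),g((430,274),50)];print("slot",s,np.mean(s,0),np.linalg.norm(s[0]-s[1]))
print("wing line",g((323,243),96),g((345,246.5),96),"ends",g((296,233),96),g((347,243),96))
print("collar",g((325,236),60),"marks",g((328,271),50),g((363,237),50))
# refine: blue mask corner
hsv=cv2.cvtColor(w["pixels"],cv2.COLOR_BGR2HSV)
m=cv2.inRange(hsv,(100,110,40),(125,255,255));m[:,:150]=0;m[:,340:]=0;m[:100]=0;m[200:]=0
cn=max(cv2.findContours(m,0,1)[0],key=cv2.contourArea).reshape(-1,2)
h=cv2.convexHull(cn);Q=np.array([g(p/f+.0,50) for p in h.reshape(-1,2)],np.float32)
r=cv2.minAreaRect(Q);print(r)
```

```text
[[ 629.1  -77.1]
 [ 619.5 -274.6]
 [ 529.9 -271.2]
 [ 540.4  -71.5]] [ 579.7363485  -173.60016771]
88.89789312127432
197.7094530396774
89.63599046399811
199.93387362757142
yaw -2.9032979009682083
yaw -2.8756094783751163
slot [array([ 612.86710305, -223.4800303 ]), array([ 543.52433648, -221.04155363])] [ 578.19571976 -222.26079197] 69.3856285087426
wing line [ 580.529186   -126.69990004] [ 577.31790246 -145.28331901] ends [ 589.25610265 -104.34446529] [ 580.27550296 -147.11610807]
collar [ 582.65943946 -122.50528259] marks [ 547.7254735  -121.80675982] [ 580.21398614 -156.96101936]
((579.9356689453125, -176.39215087890625), (189.51467895507812, 86.84772491455078), 87.12060546875)
```

To row units: -39 mm / 1000 = -0.039, -10 mm / 1000 = -0.01.

```bash
echo '[{"sx":-0.01,"sy":-0.039},{"sx":-0.01,"sy":-0.039},{"sx":-0.01,"sy":-0.039},{"sx":-0.01,"sy":-0.039},{"sx":-0.01,"sy":-0.039}]' > next.json && python3 shift.py next.json && echo '[{"sx":-0.01,"sy":-0.039},{"sx":-0.01,"sy":-0.039},{"sx":-0.01,"sy":-0.039},{"sx":-0.01,"sy":-0.039},{"az":0.0333}]' > next.json && python3 shift.py next.json && echo '[{"az":0.0333},{"az":0.0333},{},{}]' > next.json && python3 shift.py next.json
python3 - <<'E'
from station import robot, optics, ticket
import cv2,numpy as np
c=optics.camera("wrist");s=robot.sense();print(s["tcp_pos"],s["tool_rot"],s["joint_positions"])
np.savez("w2",**c);cv2.imwrite("pics/w2.png",cv2.resize(c["pixels"],(800,600),interpolation=cv2.INTER_CUBIC))
E
```

```text
time: 2.23
tcp_pos: [508.4, 4.8, 325.7]
tool_rot: [180.0, 0.0, -0.5]
ft_force: [0.6, 0.2, -1.0]
grip_width: 91.8
finger_force: 0.0
time: 2.65
tcp_pos: [467.6, 169.0, 326.6]
tool_rot: [-179.8, -0.0, -5.8]
ft_force: [0.1, 1.4, 0.4]
grip_width: 91.7
finger_force: 0.0
time: 2.98
tcp_pos: [470.9, 159.7, 325.6]
tool_rot: [180.0, 0.0, -18.4]
ft_force: [0.9, -0.0, -0.3]
grip_width: 91.9
finger_force: 0.0
[470.8912448  159.61164549 325.64881413] [ 1.79993417e+02  8.07585372e-03 -1.83821521e+01] [  17.5066941    10.34848513  -44.05380506  104.15075661    7.71082856
   68.56081399 -137.29437655]
```

View pics/w2.png

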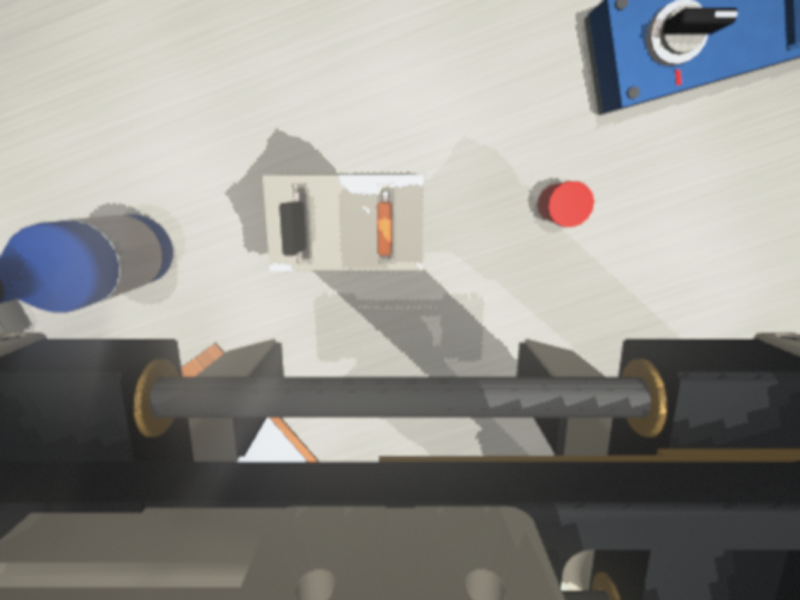

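The wrist view shows the rack top at (263,176), (423,174), (425,270), (268,270). The orange handle top is centred at about (385,229) and parallel to the tool's x axis. The black spare is at (292,229).

Run:
```python
from h import *
w=dict(np.load("w2.npz"));f=.64
g=lambda p,z:onz(w,np.array(p)*f,z)
C=[g(p,45) for p in[(263,176),(423,174),(425,270),(268,270)]];print(np.round(C,1),np.mean(C,0))
for i in range(4):print(np.linalg.norm(C[i]-C[i-1]))
y=(C[0]+C[3])/2-(C[1]+C[2])/2;print("yaw",np.degrees(np.arctan2(-y[0],y[1])))
x=(C[0]+C[1])/2-(C[2]+C[3])/2;print("yaw",np.degrees(np.arctan2(x[1],x[0])))
m=np.mean(C,0);t=np.radians(-18);
for k in(40,-40):print("slot",m+k*np.array([-np.sin(t),np.cos(t)]))
print("handle top",g((385,229),105),g((385,201),105),g((384,257),105))
hsv=cv2.cvtColor(w["pixels"],cv2.COLOR_BGR2HSV)
mk=cv2.inRange(hsv,(3,120,60),(20,255,255));mk[:,:230]=0;mk[:,260:]=0;mk[:120]=0;mk[175:]=0
p=cv2.findNonZero(mk);r=cv2.minAreaRect(p);print(np.array(r[0])/f,np.array(r[1])/f,r[2]);c=g((np.array(r[0])+.0)/f,105);print(c)
```

```text
[[586.2 256.2]
 [540.7 114. ]
 [453.6 139.6]
 [502.5 286.3]] [520.74595403 199.01849102]
89.03679070108423
149.32273525955048
90.86633592828443
154.62343359934778
yaw -18.09059148582365
yaw -18.079541950356603
slot [533.10663381 237.06075168]
slot [508.38527426 160.97623037]
handle top [508.36322374 160.43811852] [529.65260294 153.14491854] [486.64401074 168.76401116]
[383.59375 228.125  ] [50.     10.9375] 90.0
[509.4050866  161.30575386]
```

To row units: 39 mm / 1000 = 0.039, 35 mm / 1000 = 0.035.

```bash
echo '[{"sx":0.035,"sy":-0.013},{"sz":0.039},{"sz":0.039},{"sz":0.039},{"sz":0.039}]' > next.json && python3 shift.py next.json 40 && echo '[{},{"sz":0.02},{},{}]' > next.json && python3 shift.py next.json
python3 - <<'E'
from h import *
from station import robot, optics, ticket
c=optics.camera("wrist");s=robot.sense();print(s["tcp_pos"],s["tool_rot"],s["joint_positions"])
np.savez("w3",**c);cv2.imwrite("pics/w3.png",cv2.resize(c["pixels"],(800,600)))
f=.64;print(proj(c,[[508.5,161,105],[529.4,154.1,105],[487.6,167.9,105]])/f)
E
```

```text
time: 3.45
tcp_pos: [508.6, 160.4, 168.1]
tool_rot: [-180.0, -0.0, -18.5]
ft_force: [1.5, -0.0, -0.3]
grip_width: 63.0
finger_force: 0.0
time: 3.78
tcp_pos: [508.6, 161.0, 150.9]
tool_rot: [180.0, 0.0, -18.5]
ft_force: [0.4, 0.2, 0.7]
grip_width: 41.3
finger_force: 0.0
[509.25548092 161.29356439 151.61820912] [-1.79940203e+02 -8.83705794e-02 -1.85502559e+01] [   8.02764807   25.79073131  -35.25242007  110.07160752   19.1861052
   49.90522316 -145.59916934]
[[401.05069673 342.83386704]
 [400.81691167 295.69618785]
 [401.27170245 387.39487342]]
```

View pics/w3.png

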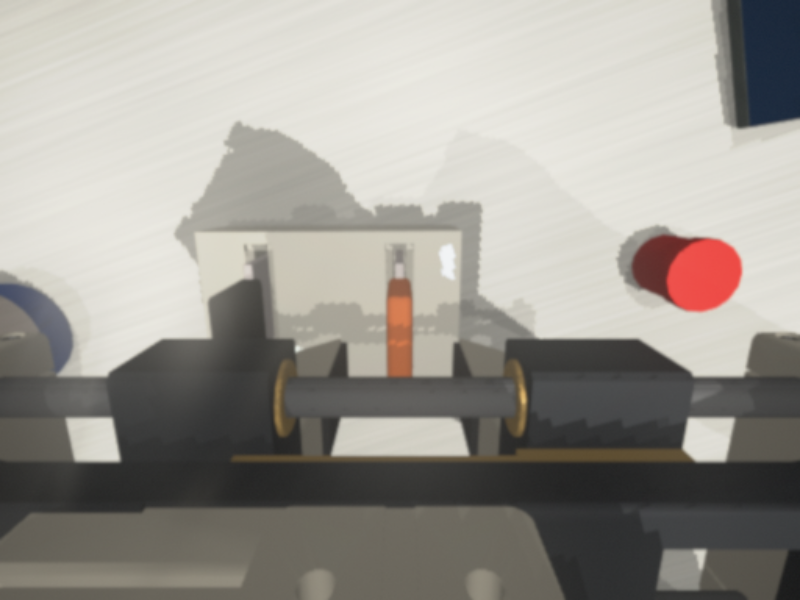

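The orange handle (x≈400) is centred between the fingers. Joint 7 is near its limit, so I'll use the half-turn-equivalent grasp.

To row units: -7.1 degrees / 180 = -0.0394.

```bash
for i in 1; do echo '[{"az":-0.0394},{"az":-0.0394},{"az":-0.0394},{"az":-0.0394},{"az":-0.0394}]' > next.json && python3 shift.py next.json; echo '[{"az":-0.0394},{"az":-0.0394},{"az":-0.0394},{"az":-0.0394},{"az":-0.0394}]' > next.json && python3 shift.py next.json; echo '[{"az":-0.0394},{"az":-0.0394},{"az":-0.0394},{"az":-0.0394},{"az":-0.0394}]' > next.json && python3 shift.py next.json; echo '[{"az":-0.0394},{"az":-0.0394},{"az":-0.0394},{"az":-0.0394},{"az":-0.0394}]' > next.json && python3 shift.py next.json;echo '[{"az":-0.0394},{"az":-0.0394},{"az":-0.0394},{"az":-0.0394},{"az":-0.0394}]' > next.json && python3 shift.py next.json; echo '[{"az":-0.0167},{},{}]' > next.json && python3 shift.py next.json; done | tail -6;python3 - <<'E'
from station import robot, optics, ticket
s=robot.sense();print(s["tcp_pos"],s["tool_rot"],s["joint_positions"])
E
```

```text
time: 6.17
tcp_pos: [509.5, 160.4, 151.3]
tool_rot: [180.0, 0.1, 161.7]
ft_force: [0.0, 0.1, 0.9]
grip_width: 39.8
finger_force: 0.0
[509.5165901  160.43649866 151.29253765] [1.79971812e+02 1.30361740e-01 1.61711035e+02] [ 32.56692925  45.64260226 -74.19509027 109.44044096  49.30542008
  65.34561029  10.53844158]
```

To row units: 25 mm / 1000 = 0.025, 14 mm / 1000 = 0.014.

```bash
echo '[{"sz":0.025},{"sz":0.025},{"sz":0.014},{}]' > next.json && python3 shift.py next.json && echo '[{},{},{},{},{}]' > next.json && python3 shift.py next.json 4 30 && echo '[{},{}]' > next.json && python3 shift.py next.json
python3 - <<'E'
from station import robot, optics, ticket
s=robot.sense();print(s["tcp_pos"],s["tool_rot"],s["joint_positions"],s["wrist_torque"])
E
```

```text
time: 6.5
tcp_pos: [507.2, 159.6, 83.8]
tool_rot: [-179.8, -0.1, 161.8]
ft_force: [-0.4, -0.9, -0.3]
grip_width: 40.3
finger_force: 0.0
time: 6.92
tcp_pos: [508.8, 161.1, 86.6]
tool_rot: [180.0, 0.1, 161.9]
ft_force: [0.4, -0.3, 3.2]
grip_width: 11.8
finger_force: 30.0
time: 7.08
tcp_pos: [508.9, 161.1, 86.6]
tool_rot: [180.0, 0.1, 161.9]
ft_force: [-0.1, -0.5, 6.3]
grip_width: 11.8
finger_force: 30.0
[508.8699172  161.128647    86.55739775] [1.79963944e+02 6.77826433e-02 1.61883019e+02] [ 29.20125575  49.75695594 -68.56159543 111.48745274  54.99445233
  60.20428707   7.09312014] [-0.08328817  0.02840213 -0.01769646]
```

To row units: -40 mm / 1000 = -0.04, -35 mm / 1000 = -0.035.

```bash
echo '[{"sz":-0.015},{"sz":-0.04},{"sz":-0.04},{"sz":-0.035},{}]' > next.json && python3 shift.py next.json && echo '[{"sx":-0.0184,"sy":-0.0344},{"sx":-0.0184,"sy":-0.0344},{"sx":-0.0184,"sy":-0.0344},{"sx":-0.0184,"sy":-0.0344},{"sx":-0.0184,"sy":-0.0344}]' > next.json && python3 shift.py next.json && echo '[{"sx":-0.0184,"sy":-0.0344},{"sx":-0.0184,"sy":-0.0344},{"sx":-0.0184,"sy":-0.0344},{"sx":-0.0184,"sy":-0.0344},{"sx":-0.0184,"sy":-0.0344}]' > next.json && python3 shift.py next.json && echo '[{"az":-0.0278},{"az":-0.0278},{"az":-0.0278},{},{}]' > next.json && python3 shift.py next.json
python3 - <<'E'
from h import *
from station import robot, optics, ticket
s=robot.sense();print(s["tcp_pos"],s["tool_rot"],s["joint_positions"],s["wrist_torque"])
c=optics.camera("wrist");np.savez("w4",**c);cv2.imwrite("pics/w4.png",cv2.resize(c["pixels"],(800,600)))
f=.64;print(proj(c,[[578.2,-223,50],[544,-221.2,50],[582.2,-123.7,96]])/f)
E
```

```text
time: 7.5
tcp_pos: [510.7, 163.6, 222.9]
tool_rot: [179.6, 0.4, 161.9]
ft_force: [1.6, 0.6, -0.6]
grip_width: 11.8
finger_force: 30.0
time: 7.92
tcp_pos: [541.9, -33.2, 215.9]
tool_rot: [-180.0, -0.0, 161.9]
ft_force: [0.4, 0.5, -1.5]
grip_width: 11.9
finger_force: 30.0
time: 8.33
tcp_pos: [575.7, -225.5, 215.8]
tool_rot: [-180.0, -0.0, 161.9]
ft_force: [0.4, -0.3, -1.4]
grip_width: 12.1
finger_force: 30.0
time: 8.75
tcp_pos: [575.9, -223.1, 215.6]
tool_rot: [180.0, -0.0, 176.8]
ft_force: [-0.4, 0.6, -0.9]
grip_width: 11.8
finger_force: 30.0
[ 575.9403731  -223.09607782  215.61769788] [ 1.79957942e+02 -2.98969401e-02  1.76762516e+02] [ 67.4139828   52.68076596 -80.51696984  94.43124757  52.79847687
  79.78787493  66.40669059] [ 0.14323692 -0.17377521  0.0402302 ]
[[399.29883865 286.30127726]
 [399.04994659 238.68934347]
 [560.06254831 299.89304034]]
```

View pics/w4.png

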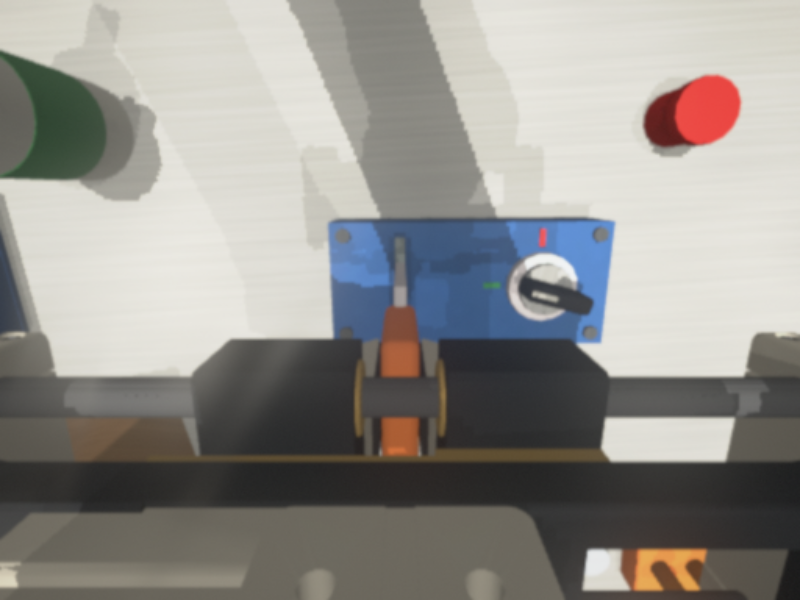

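The slot end is at (400,238) as predicted, with the blade in line above it. I'll descend to just above the mouth, then insert slowly.

To row units: 30 mm / 1000 = 0.03, -1.8 mm / 1000 = -0.0018, -0.3 degrees / 180 = -0.0017.

```bash
echo '[{"sx":-0.0018,"sz":0.03},{"sz":0.03,"az":-0.0017},{"sz":0.018},{},{}]' > next.json && python3 shift.py next.json && echo '[{"sz":0.006},{"sz":0.006},{"sz":0.004},{},{}]' > next.json && python3 shift.py next.json
python3 - <<'E'
from station import robot, optics, ticket
s=robot.sense();print(s["tcp_pos"],s["tool_rot"],s["ft_force"],s["wrist_torque"])
E
```

```text
time: 9.22
tcp_pos: [577.6, -223.0, 137.4]
tool_rot: [180.0, -0.1, 177.2]
ft_force: [0.7, -0.5, -0.3]
grip_width: 12.2
finger_force: 30.0
time: 9.63
tcp_pos: [578.1, -223.4, 121.9]
tool_rot: [-180.0, 0.0, 177.2]
ft_force: [0.9, -0.1, -1.4]
grip_width: 12.0
finger_force: 30.0
[ 578.11608004 -223.42653208  121.88422272] [-1.79994720e+02  6.54127336e-03  1.77181777e+02] [ 0.94791656 -0.11410171 -1.40633473] [ 0.05277952 -0.15283198  0.00471812]
```

To row units: 6 mm / 1000 = 0.006.

```bash
echo '[{"sz":0.006},{"sz":0.006},{"sz":0.006},{"sz":0.006},{}]' > next.json && python3 shift.py next.json && echo '[{"sz":0.003},{"sz":0.003},{"sz":0.002},{},{}]' > next.json && python3 shift.py next.json
python3 - <<'E'
from station import robot, optics, ticket
s=robot.sense();print(s["tcp_pos"],s["tool_rot"],s["ft_force"],s["wrist_torque"])
E
```

```text
time: 10.05
tcp_pos: [577.1, -223.4, 95.9]
tool_rot: [180.0, -0.1, 177.2]
ft_force: [-0.4, -0.6, -1.0]
grip_width: 12.2
finger_force: 30.0
time: 10.47
tcp_pos: [578.1, -223.3, 89.7]
tool_rot: [180.0, 0.0, 177.2]
ft_force: [-0.6, 0.1, -0.3]
grip_width: 11.5
finger_force: 30.0
[ 578.09712993 -223.34861247   89.73848654] [1.79998266e+02 3.72187174e-03 1.77195646e+02] [-0.55985011  0.05834582 -0.29025798] [ 0.08384879 -0.15702185 -0.00493548]
```

No contact yet. I'll press down gently until the floor shows.

To row units: 1 mm / 1000 = 0.001.

```bash
echo '[{"sz":0.001},{},{}]' > next.json && python3 shift.py next.json; echo '[{"sz":0.001},{},{}]' > next.json && python3 shift.py next.json ;echo '[{"sz":0.001},{},{}]' > next.json && python3 shift.py next.json
```

```text
time: 10.72
tcp_pos: [578.1, -223.4, 88.8]
tool_rot: [-180.0, 0.0, 177.2]
ft_force: [0.6, -0.4, -1.5]
grip_width: 12.1
finger_force: 30.0
time: 10.97
tcp_pos: [578.3, -223.4, 88.6]
tool_rot: [-180.0, 0.0, 177.2]
ft_force: [-3.0, 0.2, 5.6]
grip_width: 11.8
finger_force: 30.0
time: 11.22
tcp_pos: [578.3, -223.4, 88.6]
tool_rot: [-179.9, 0.0, 177.2]
ft_force: [-4.8, -0.7, 11.2]
grip_width: 12.1
finger_force: 30.0
```

On the floor with 11 N, so I'll release, lift, move over the screw and turn to the wing.

To row units: -1.5 mm / 1000 = -0.0015.

```bash
echo '[{"sz":-0.0015},{},{},{}]' > next.json && python3 shift.py next.json 36; echo '[{"sz":-0.015},{"sz":-0.035},{"sz":-0.04},{"sz":-0.035},{}]' > next.json && python3 shift.py next.json; echo '[{"sy":0.034},{"sy":0.034},{"sx":0.001,"sy":0.032},{"az":0.0378},{"az":0.0378}]' > next.json && python3 shift.py next.json 50; echo '[{"az":0.0378},{"az":0.0378},{"az":0.0378},{"az":0.0378},{"az":0.0378}]' > next.json && python3 shift.py next.json ; echo '[{"az":0.0378},{"az":0.0378},{"az":0.0378},{"az":0.0378},{"az":0.0378}]' > next.json && python3 shift.py next.json; echo '[{"az":0.0378},{"az":0.0378},{"az":0.0378},{},{}]' > next.json && python3 shift.py next.json
python3 - <<'E'
from h import *
from station import robot, optics, ticket
s=robot.sense();print(s["tcp_pos"],s["tool_rot"],s["joint_positions"])
c=optics.camera("wrist");np.savez("w5",**c);cv2.imwrite("pics/w5.png",cv2.resize(c["pixels"],(800,600)))
f=.64;print(proj(c,[[582.2,-123.7,96],[577.7,-223,107]])/f)
E
```

```text
time: 11.55
tcp_pos: [578.0, -223.4, 88.0]
tool_rot: [180.0, -0.0, 177.2]
ft_force: [1.1, 0.3, 0.6]
grip_width: 33.3
finger_force: 0.0
time: 11.97
tcp_pos: [581.8, -222.4, 221.9]
tool_rot: [-179.9, 0.6, 177.2]
ft_force: [0.4, 1.6, 0.4]
grip_width: 36.3
finger_force: 0.0
time: 12.38
tcp_pos: [582.0, -119.9, 214.3]
tool_rot: [179.9, 0.0, 163.6]
ft_force: [-0.0, -1.5, -0.0]
grip_width: 49.7
finger_force: 0.0
time: 12.8
tcp_pos: [582.0, -123.0, 214.0]
tool_rot: [180.0, 0.0, 129.3]
ft_force: [0.2, -0.5, -0.0]
grip_width: 50.0
finger_force: 0.0
time: 13.22
tcp_pos: [582.0, -122.9, 214.0]
tool_rot: [180.0, -0.0, 95.3]
ft_force: [0.3, 0.4, 0.5]
grip_width: 49.8
finger_force: 0.0
time: 13.63
tcp_pos: [582.1, -123.1, 213.9]
tool_rot: [180.0, 0.0, 75.4]
ft_force: [-0.1, -0.2, -0.5]
grip_width: 49.8
finger_force: 0.0
[ 582.06225806 -123.09037135  213.90959448] [1.79955854e+02 3.13955758e-02 7.54318867e+01] [ 52.54581686  36.58055326 -61.05780401  98.12907738  34.71947994
  66.46121931 -32.91823048]
[[398.70832502 302.68905767]
 [430.80494829 452.33532779]]
```

View pics/w5.png

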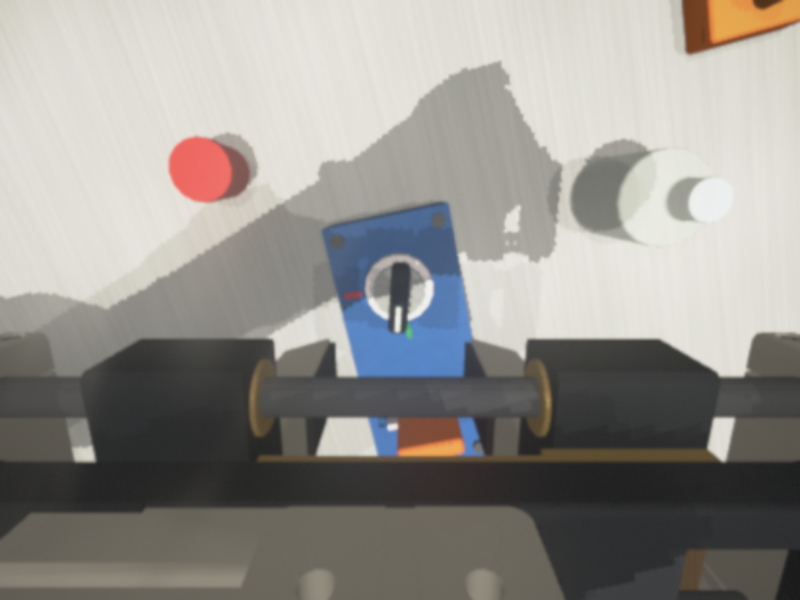

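The wing runs from (402,264) to (398,332), white line at the lower end. The scraper stands in the slot (430,440).

Run:
```python
from h import *
w=dict(np.load("w5.npz"));f=.64
g=lambda p,z:onz(w,np.array(p)*f,z)
a,b=g((402,264),96),g((398,332),96);print(a,b,(a+b)/2,np.linalg.norm(a-b),np.degrees(np.arctan2(*(a-b)[::-1])))
a,b=g((400,298),96),g((398,328),96);print(np.degrees(np.arctan2(*(a-b)[::-1])))
print(g((400,288),68))
hsv=cv2.cvtColor(w["pixels"],cv2.COLOR_BGR2HSV)
m=cv2.inRange(hsv[:,:,2],0,45);m[:160]=0;m[214:]=0;m[:,:238]=0;m[:,272:]=0
p=cv2.findNonZero(m);r=cv2.minAreaRect(p);print(np.array(r[0])/f,np.array(r[1])/f,r[2],cv2.fitLine(p,cv2.DIST_L2,0,.01,.01).ravel())
```

```text
[ 590.19836342 -100.92854273] [ 576.96972217 -141.95131954] [ 583.58404279 -121.43993114] 43.10296006213103 72.12701217723487
71.69303394686548
[ 583.74385872 -121.17158634]Traceback (most recent call last):
  File "<stdin>", line 9, in <module>
cv2.error: OpenCV(4.12.0) /io/opencv/modules/imgproc/src/convhull.cpp:143: error: (-215:Assertion failed) total >= 0 && (depth == CV_32F || depth == CV_32S) in function 'convexHull'
```

To row units: 40 mm / 1000 = 0.04, 30 mm / 1000 = 0.03, 3.4 degrees / 180 = 0.0189.

```bash
echo '[{"sx":0.0008,"sy":0.0006,"sz":0.04,"az":0.0189},{"sz":0.04},{"sz":0.03},{},{}]' > next.json && python3 shift.py next.json 40; echo '[{"sz":0.008},{"sz":0.004},{},{}]' > next.json && python3 shift.py next.json;echo '[{},{},{},{},{}]' > next.json && python3 shift.py next.json 4 15
python3 - <<'E'
from h import *
from station import robot, optics, ticket
s=robot.sense();print(s["tcp_pos"],s["tool_rot"],s["joint_positions"],s["ft_force"],s["wrist_torque"])
E
```

```text
time: 14.1
tcp_pos: [581.7, -122.2, 102.3]
tool_rot: [-179.8, -0.0, 71.9]
ft_force: [1.0, -1.1, 0.2]
grip_width: 39.9
finger_force: 0.0
time: 14.43
tcp_pos: [583.4, -123.0, 92.3]
tool_rot: [179.9, 0.0, 71.8]
ft_force: [0.1, 0.0, -0.8]
grip_width: 39.9
finger_force: 0.0
time: 14.85
tcp_pos: [581.8, -122.5, 91.3]
tool_rot: [-179.9, 0.0, 71.8]
ft_force: [-1.7, -0.8, 9.3]
grip_width: 12.0
finger_force: 15.0
[ 581.75171162 -122.46244131   91.28717505] [-1.79881708e+02  2.98696708e-02  7.17962869e+01] [ 47.31669681  44.18205811 -53.08414959 102.73422047  42.47226142
  55.60897586 -41.9799884 ] [-1.72273981 -0.76594466  9.30712119] [-0.42522621 -0.27837343  0.02304141]
```

To row units: 6 degrees / 180 = 0.0333.

```bash
echo '[{},{},{"az":0.0333},{"az":0.0333},{"az":0.0333}]' > next.json && python3 shift.py next.json 4 30; echo '[{"az":0.0333},{"az":0.0333},{"az":0.0333},{"az":0.0333},{"az":0.0333}]' > next.json && python3 shift.py next.json; echo '[{"az":0.0333},{"az":0.0222},{},{}]' > next.json && python3 shift.py next.json
python3 - <<'E'
from h import *
from station import robot, optics, ticket
s=robot.sense();print(s["tcp_pos"],s["tool_rot"],s["joint_positions"],s["ft_force"],s["wrist_torque"])
E
```

```text
time: 15.27
tcp_pos: [582.0, -122.6, 91.3]
tool_rot: [-179.9, 0.0, 53.5]
ft_force: [-4.5, 0.5, 3.7]
grip_width: 11.9
finger_force: 30.0
time: 15.68
tcp_pos: [582.3, -122.9, 91.3]
tool_rot: [180.0, 0.1, 23.5]
ft_force: [-4.1, 0.5, 2.9]
grip_width: 11.4
finger_force: 30.0
time: 16.02
tcp_pos: [582.3, -123.1, 91.3]
tool_rot: [180.0, 0.1, 13.9]
ft_force: [-4.7, -0.9, 5.2]
grip_width: 11.4
finger_force: 30.0
[ 582.3130612  -123.06660732   91.30202972] [1.79965571e+02 6.18367205e-02 1.39192263e+01] [ 39.40743667  38.74547044 -40.65911633 102.95586688  32.00051601
  50.45347307 -92.20752516] [-4.66248253 -0.86371649  5.15703449] [-0.04987763  0.93871908 -0.06636763]
```

Turning freely (0.066 N m), and seating is expected near yaw -3. I'll approach in small steps.

To row units: 5 degrees / 180 = 0.0278.

```bash
t(){ python3 -c "
from station import robot, optics, ticket
s=robot.sense();print('TZ',s['wrist_torque'][2],'yaw',s['tool_rot'][2])"; }
echo '[{"az":0.0278},{"az":0.0278},{"az":0.0167},{}]' > next.json && python3 shift.py next.json|tail -1;t; echo '[{"az":0.0083},{}]' > next.json && python3 shift.py next.json |tail -1;t;echo '[{"az":0.0083},{}]' > next.json && python3 shift.py next.json |tail -1;t
```

```text
finger_force: 30.0
TZ -0.05153964746620018 yaw 0.8011673226455529
finger_force: 30.0
TZ 0.02991138403910575 yaw -0.5773274362757113
finger_force: 30.0
TZ -0.018573175456303458 yaw -2.0799628330787185
```

To row units: 1.5 degrees / 180 = 0.0083.

```bash
t(){ python3 -c "
from station import robot, optics, ticket
s=robot.sense();print('TZ',s['wrist_torque'][2],'yaw',s['tool_rot'][2])"; }
echo '[{"az":0.0083},{}]' > next.json && python3 shift.py next.json|tail -1;t; echo '[{"az":0.0083},{}]' > next.json && python3 shift.py next.json |tail -1;t
```

```text
finger_force: 30.1
TZ 0.35837976863414384 yaw -3.52725728858164
finger_force: 30.7
TZ 0.6494654858373586 yaw -4.977360221401288
```

Seated (the stop torque rises at yaw ≈ -2). Backing off 90° from there, to yaw ≈ 88.

To row units: -7 degrees / 180 = -0.0389.

```bash
echo '[{"az":-0.0278},{"az":-0.0389},{"az":-0.0389},{"az":-0.0389},{"az":-0.0389}]' > next.json && python3 shift.py next.json|tail -4; echo '[{"az":-0.0389},{"az":-0.0389},{"az":-0.0389},{"az":-0.0389},{"az":-0.0389}]' > next.json && python3 shift.py next.json |tail -4; echo '[{"az":-0.0389},{"az":-0.0389},{"az":-0.0389},{"az":-0.0233},{}]' > next.json && python3 shift.py next.json|tail -4; echo '[{},{}]' > next.json && python3 shift.py next.json
python3 - <<'E'
from h import *
from station import robot, optics, ticket
s=robot.sense();print(s["tcp_pos"],s["tool_rot"],s["joint_positions"],s["ft_force"],s["wrist_torque"])
f=.64
a=optics.camera("scene");b=optics.camera("side")
o=[cv2.resize(c["pixels"][int(v)-45:int(v)+45,int(u)-60:int(u)+60],(400,300),interpolation=cv2.INTER_CUBIC) for c in(a,b) for u,v in proj(c,[[580,-170,70]])]
w=optics.camera("wrist");o2=np.zeros((300,800,3),np.uint8);o2[:,:400]=cv2.resize(w["pixels"],(400,300))
cv2.imwrite("pics/f1.png",np.vstack([np.hstack(o),o2]))
E
```

```text
tool_rot: [-180.0, 0.1, 28.3]
ft_force: [-4.2, 0.4, 3.9]
grip_width: 11.8
finger_force: 30.0
tool_rot: [-179.9, 0.0, 63.3]
ft_force: [-6.6, 0.6, 5.9]
grip_width: 11.7
finger_force: 30.0
tool_rot: [-179.9, -0.0, 88.4]
ft_force: [-7.1, 0.8, 8.5]
grip_width: 11.9
finger_force: 30.0
time: 18.43
tcp_pos: [581.7, -122.5, 91.3]
tool_rot: [-179.9, -0.0, 88.2]
ft_force: [-7.0, -0.1, 7.4]
grip_width: 11.7
finger_force: 30.0
[ 581.68555441 -122.508684     91.31719506] [-1.79879032e+02 -2.29625908e-02  8.81986159e+01] [ 49.29032747  46.05894043 -56.47542653 102.6815551   45.41891927
  57.39124896 -27.60038818] [-7.00515921 -0.10989572  7.36458109] [5.61933481e-04 1.44869919e+00 3.40840040e-02]
```

View pics/f1.png

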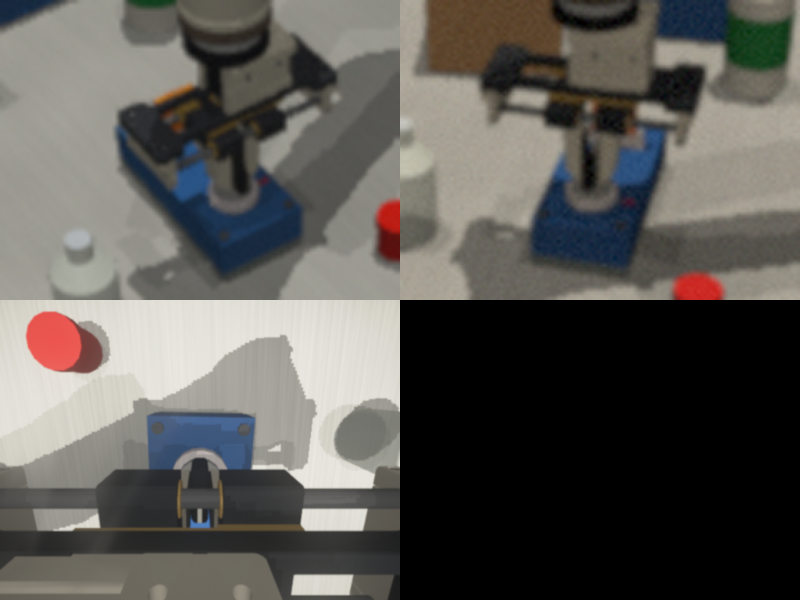

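The wing is square with the block, the jaws still hold it, the scraper stands in the slot, and forces are small. Handing in.

```bash
python3 -c "
from station import robot, optics, ticket
print(ticket.finish_job())"
```

```text
the job is handed in; nothing more can be done
None
```

The job is handed in at about 18.5 s: the scraper went to the slot's floor before release, the thumbscrew was seated and backed off about a quarter turn (within a degree or two by my readings), and the gripper still holds the wing.

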